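# Load the D cell into the gas monitor's sprung battery bay and shut the hood

## Task

The cordless gas-flow monitor on the bench needs its new battery. Put the green D cell into the open bay the right way round, flat end back against the coil spring, push it against the spring until its plus end drops in behind the red end wall and the cell lies level in the bay, then swing the blue hood fully shut over it. Leave the tools lying about where they are.

Things in the scene. Friction and masses are not known exactly. Their poses are not given: they have to be found in the camera images.
- cell: New D-size battery lying on the bench: steel can with a dark green sleeve and a broad yellow band near its plus end, 33 mm diameter, 60 mm long overall including the plus nub (10 mm diameter, 2 mm long, so the can itself is 58 mm), about 140 g. Origin on its axis at half of the overall length; +x points along the axis to the plus end, the flat end is at -x. It may be rolled to any angle about its axis.
- plus_end (a point): Tip of the cell's plus nub, on its axis, 30 mm from the cell's origin.
- monitor: Cordless gas-flow monitor, light grey case, bolted down (fixed). Origin on the bench top under the middle of its battery bay; +x along the bay from the spring end to the plus end, z up. The bay is a trench open above, 35.5 mm wide, floor 5 mm above the bench, ends of trench at x = -42 and 30 mm. The decks beside it are 20 mm high and reach y = +-33 mm; ears to y = +-50 mm, x = -40 and 103 mm, 10 mm high.
- bay (a point): Where the cell's origin belongs: middle of the bay, 21.5 mm above the bench. Seated, the cell's +x points along the monitor's +x. Spring button to red wall is 55 mm when free, so the 60 mm cell fits only with the spring pushed back 5 mm; while it is still tilted some 25 degrees, plus end up, about 8 mm is needed for the rim of the plus end to pass the red wall.
- plus_wall (a point): Middle of the upper inner edge of the red wall at the plus end of the bay: monitor x = 30 mm, 28 mm above the bench. The wall is as wide as the bay, 5 mm thick, with a square edge; the cell's lower side can lean on it. Once past its edge the plus end may stick part-way and need a press of 5 to 20 N from above, near that end, to lie level. Beyond it a flat deck, 20 mm high, runs to x = 76 mm.
- head (a point): Middle of the top edge, towards the bay, of the electronics head: monitor x = 76 mm, 40 mm above the bench. The head reaches from there to x = 130 mm, brass couplings to 149 mm; its stub aerial is 59 mm high.
- spring_contact (a joint): How far the coil spring is pushed back (towards monitor -x), m: 0 free, at most 0.014; about 0.005 with the cell seated. It pushes with about 2 N at first and 0.6 N more for each mm. Its contact button is a disc, 12 mm across, on the bay's axis 21.5 mm above the bench, face at monitor x = -25 mm when free. Behind it a black wall, x = -48 to -42 mm, 37 mm high.
- hood (a joint): Blue box-shaped hood over the bay, opening angle in rad: 0 shut, at most 2.4. It starts open at 2.0 to 2.3, leaning back beyond the spring end. 108 mm long from hinge to free end, 50 mm wide, 24.5 mm deep, open below. The hinge is stiff: it stays at any angle; about 0.5 N at the free end moves it. Shut, its top is 44.5 mm above the bench and clears a seated cell by 3 mm.
- hood_hinge (a point): Middle of the hood's hinge line, which runs along the monitor's y at monitor x = -62 mm, 20 mm above the bench.
- hood_edge (a point): Middle of the outer top edge at the hood's free end. Shut: monitor x = 46 mm, 44.5 mm above the bench. The outer top face runs from here 108 mm to the hinge end; with the hood open that face looks away from the bay.
- long_nose: Loose long-nose pliers, 165 x 59 mm, 13 mm thick, red handles: leave alone. Origin under its middle.
- tungsten_box: Loose small red and white electrode box, 85 x 32 x 12 mm: leave alone. Origin under its middle.
- marker: Loose white and blue paint marker, 131 mm long, 17 mm thick: leave alone. Origin under its middle.
- hex_key: Loose black hex key, 98 x 33 mm, 7 mm thick: leave alone. Origin under its middle.
- screwdriver: Loose flat screwdriver with red handle, 204 mm long, 28 mm thick: leave alone. Origin under its middle.
Things that resemble listed ones, but are neither listed nor needed, are in the scene too. Several things have the shape of the cell; the one meant has the colours described above.

How it is judged:
On the way, in this order (a step that is already met when the one before it is completed fails the run):
1. the cell lies level in the bay, flat end against the compressed spring, plus end behind the red wall (x of cell in the frame of monitor between -0.003 and 0.003 m and y of cell in the frame of monitor between -0.003 and 0.003 m and z of cell in the frame of monitor between 0.0185 and 0.0245 m and x of plus_end in the frame of monitor above 0.02 m and angle between cell's own x axis and vertical between 1.4808 and 1.6608 rad and value of joint spring_contact between 0.003 and 0.008 m and value of joint hood above 0.5 rad), for 0.2 s.
2. the hood is shut over the cell (x of cell in the frame of monitor between -0.003 and 0.003 m and y of cell in the frame of monitor between -0.003 and 0.003 m and z of cell in the frame of monitor between 0.0185 and 0.0245 m and x of plus_end in the frame of monitor above 0.02 m and angle between cell's own x axis and vertical between 1.4808 and 1.6608 rad and value of joint spring_contact between 0.003 and 0.008 m and value of joint hood below 0.06 rad), for 0.2 s.
At the end, for the whole second after the job is handed in: The cell rests level in the bay (axis within 5 degrees of level, its centre within 3 mm of the bay's middle along and across the bay and 18.5 to 24.5 mm above the bench), plus end towards the red wall, the spring compressed 3 to 8 mm, and the hood shut to within 0.06 rad (all of step 2 and linear speed of cell below 0.01 m/s); the robot touches nothing.
It fails at once if the long-nose pliers is moved by more than 30 mm (distance of long_nose from where it was at the start of the episode above 0.03 m).
It fails at once if the electrode box is moved by more than 30 mm (distance of tungsten_box from where it was at the start of the episode above 0.03 m).
It fails at once if the paint marker is moved by more than 30 mm (distance of marker from where it was at the start of the episode above 0.03 m).
It fails at once if the hex key is moved by more than 30 mm (distance of hex_key from where it was at the start of the episode above 0.03 m).
It fails at once if the screwdriver is moved by more than 30 mm (distance of screwdriver from where it was at the start of the episode above 0.03 m).
It also fails if it takes over 64 s, if anything falls off the work surface, if the arm or the gripper's body presses on something with over 40 N, if the wrist force passes 120 N, or if a joint passes its speed limit or range.

## Robot

A 6-joint arm with a two-finger parallel gripper is mounted at the origin on a cart in front of the work surface, level with it; the furniture and walls round the work are solid. World frame = base frame: x ahead of the robot, y to its left, z up, the work surface at z = 0. Lengths are in m, angles in rad, forces in N, time in s.
With the tool pointing down it reaches from about 0.4 to 0.825 m from the base axis. Payload 7 kg.
Tool frame: the origin (TCP) lies at the very end of the fingers, on their centre line; the grasp point (between the pads) lies 19 mm behind it (arm.grip_point_offset is the distance from the TCP to the grasp point, in m); z points along the fingers, y is the line along which they close (so a half turn about z gives the same grasp; the last joint's range is limited). The gripper opens to 88 mm and grips with 3 to 60 N. Pads are 19 mm wide; open, the fingers measure 130 mm over their backs; the gripper's body (78 mm by 193 mm) begins 47 mm behind the grasp point.
Start: joints at [1.389, 0.359, 0.012, 0, -1.224, -0.288], TCP at [0.306, 0.602, 0.227] pointing down, gripper open.
Joint ranges: [-3.07, 3.07], [-1.43, 2.12], [-1.02, 1.25], [-3.03, 1.67], [-3.05, -0], [-3.03, 3.03]. Speed limits (rad/s): [2.39, 2.39, 3.01, 3.14, 3.14, 3.14].

## Interface

Orientations are given as [roll, pitch, yaw] about the fixed x, y, z axes, in that order (R = Rz(yaw) Ry(pitch) Rx(roll)).
In Python, from station import arm, cams gives the robot as it stands.
- The arm moves only by the shell command python3 -m handwheel 'ROWS' [FORCE]. ROWS is JSON, a list that holds one entry, the list of rows, each a list of 7 numbers: the shift along the tool's x, y, z normalised to -1 to 1, where 1 is 0.08 m, then the turn, a rotation vector about the tool's x, y, z normalised to -1 to 1, where 1 is 0.5 rad, then the closure in counts, from 0 (fully open) to 255 (shut). In form: [[[x, y, z, wx, wy, wz, hand], ...]]. A call has 1 to 5 rows; each row is the pose to reach, as a shift and turn from the pose commanded when the call began, along the tool's axes at that moment; what a row does not reach only later rows make up. A row lasts 1/8 s, in which the tool goes at most 62.5 mm and 10.7 degrees, less where a joint would pass 70% of its speed; a pose out of reach is approached as far as the arm can. A call with a number of a shift or a turn outside -1 to 1 is refused whole. A call with a gripper value outside its range is refused whole. The fingers move at their own pace and stop on an object; FORCE is the grip in N (left out, the last holds). Time passes only in rows, so rows that repeat a pose let the fingers close. It gives the time, the measured TCP pose, the force, the opening and the grip force at its end, in the units of the state.
- arm.get_state(): the state, without advancing time (a new reading comes with each control period).
- cams.grab_frame(name): name is "scene" or "side" or "wrist"; returns the picture (480x640x3 uint8, blue, green, red); there is no depth.
- cams.camera_info(name): a dict with "camera_matrix" (3x3 intrinsics, pixels), "R" (3x3) and "t" (3): a world point X has camera coordinates R X + t; the wrist camera has in their place "hand_eye" (4x4, takes a point from camera to tool coordinates, whose origin is the TCP and whose axes are the flange's). Camera axes: x right, y down, z forward; pixel columns grow to the right and rows downward; lengths in m; the calibration is good to about 2 mm. A picture is of the moment at which its call begins: read the wrist's pose just before it. camera_info takes no time and is no camera call.
- arm.job_done(): hands the job in; it is judged then, once.
The state is a dict: "t": time; "q": joint angles; "qd": joint speeds; "joint_efforts": joint torques, N m; "eef_pos": TCP position; "ee_rot": TCP orientation; "force": force on the tool from outside, world axes, zero at the start; "moment": the same for the moment, N m; "width": finger opening in m; "gripper_force": force on a finger pad.
Only numpy, scipy, OpenCV 4.12 (cv2) and the standard library are available. Lean on these libraries where they do the work, as an engineer would, in place of code of your own. Each camera call takes 0.05 s, during which the arm holds its last target. There are 200 camera calls.

## Working session

There is one attempt and no reset: what is moved stays moved. The work goes in short steps, Python scripts to look and compute and a shell command to move; the robot and the scene stay as the last step left them, time stands still between calls to the robot, and variables do not carry over. Pictures are saved under pics/ and viewed, at most 12 in all, crops included, and the job is handed in when it is done.

```bash
ls && mkdir -p pics && python3 - <<'E'
from station import arm, cams
import cv2, numpy as np
np.set_printoptions(precision=4,suppress=True)
a=cams.grab_frame("scene");b=cams.grab_frame("side")
cv2.imwrite("pics/scene.png",a);cv2.imwrite("pics/side.png",b)
for n in("scene","side","wrist"):
    i=cams.camera_info(n);print(n,{k:np.array(v) for k,v in i.items()})
print(arm.get_state(),arm.grip_point_offset)
E
```

```text
pics
scene {'camera_matrix': array([[492.1842,   0.    , 312.1396],
       [  0.    , 492.1842, 242.0196],
       [  0.    ,   0.    ,   1.    ]]), 'R': array([[ 0.8968, -0.4423, -0.0144],
       [-0.2027, -0.3816, -0.9018],
       [ 0.3934,  0.8116, -0.4319]]), 't': array([-0.5723,  0.1691,  1.1035])}
side {'camera_matrix': array([[566.484 ,   0.    , 316.3043],
       [  0.    , 566.484 , 235.8016],
       [  0.    ,   0.    ,   1.    ]]), 'R': array([[-0.9932,  0.1162, -0.0104],
       [ 0.1087,  0.8895, -0.4439],
       [-0.0423, -0.442 , -0.896 ]]), 't': array([0.6117, 0.0188, 1.4524])}
wrist {'camera_matrix': array([[402.9845,   0.    , 325.2725],
       [  0.    , 402.9845, 240.0197],
       [  0.    ,   0.    ,   1.    ]]), 'hand_eye': array([[-0.002 , -0.9578, -0.2873,  0.0784],
       [ 1.    , -0.0018, -0.0007,  0.0002],
       [ 0.0001, -0.2873,  0.9578, -0.1587],
       [ 0.    ,  0.    ,  0.    ,  1.    ]])}
{'t': 0.1, 'q': array([ 1.3891,  0.3593,  0.0112, -0.0003, -1.2241, -0.2881]), 'qd': array([-0.0004, -0.0009,  0.0024, -0.0008, -0.0001,  0.0007]), 'joint_efforts': array([ -0.0017, -58.4165,  29.375 ,   7.0154,   0.0101,  -0.0001]), 'eef_pos': array([0.3054, 0.6015, 0.2257]), 'ee_rot': array([ 3.1402, -0.0001, -0.4699]), 'force': array([-0.5919,  0.1494, -1.2424]), 'moment': array([-0.0188, -0.0031,  0.0252]), 'gripper_force': 0.0, 'width': 0.08731842512199106} 0.0188
```

View pics/scene.png

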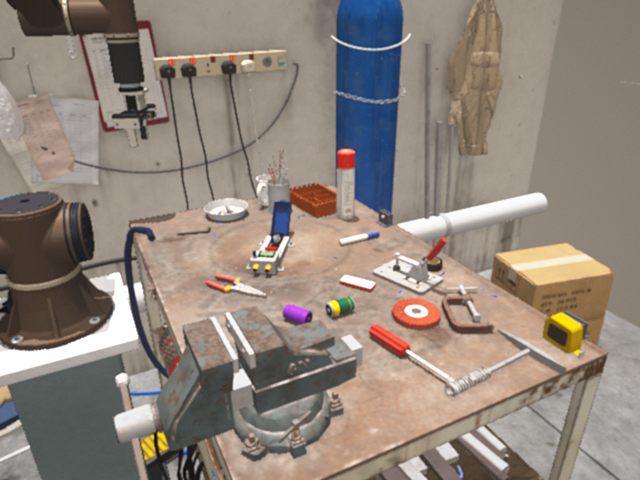

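View pics/side.png

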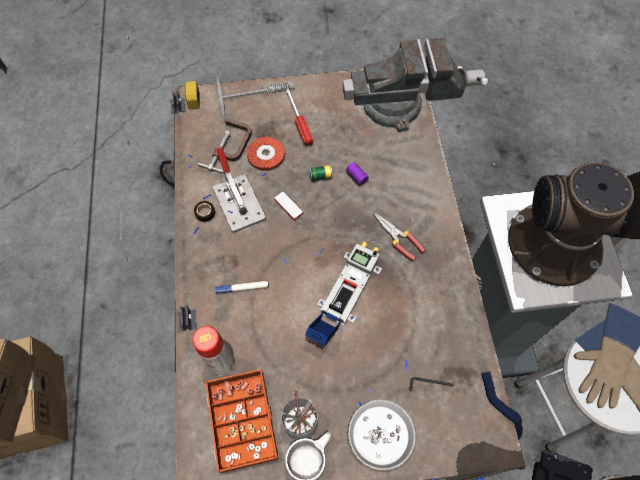

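The scene picture shows the green/yellow can at (340,307), which is (320,173) in the side view. The monitor is at (270,250) in scene and (350,285) in side, with its hood open toward (322,330). Things that could be taken for the cell are the purple can (scene 297,314; side 357,173), the black tape roll (side 204,211) and the red-topped spray can (scene 346,185). The green can with the yellow band fits the description, so I'll check it in a close crop.

```bash
cat > h.py <<'E'
from station import arm, cams
import cv2, numpy as np
from scipy.spatial.transform import Rotation as Ro
np.set_printoptions(precision=4,suppress=True)
def ray(name,uv,tcp=None):
    i=cams.camera_info(name);K=np.array(i["camera_matrix"])
    d=np.linalg.inv(K)@np.array([uv[0],uv[1],1.])
    if name=="wrist":
        H=np.array(i["hand_eye"]);p,r=tcp;R=Ro.from_euler("xyz",r).as_matrix()
        return R@H[:3,3]+p, R@H[:3,:3]@d
    R=np.array(i["R"]);t=np.array(i["t"]);return -R.T@t,R.T@d
def onz(o,d,z): return o+d*(z-o[2])/d[2]
def tri(*rays):
    A=0;b=0
    for o,d in rays:
        d=d/np.linalg.norm(d);P=np.eye(3)-np.outer(d,d);A=A+P;b=b+P@o
    return np.linalg.solve(A,b)
def proj(name,X,tcp=None):
    i=cams.camera_info(name);K=np.array(i["camera_matrix"])
    if name=="wrist":
        H=np.array(i["hand_eye"]);p,r=tcp;R=Ro.from_euler("xyz",r).as_matrix()
        c=H[:3,:3].T@(R.T@(np.array(X)-p)-H[:3,3])
    else: c=np.array(i["R"])@X+np.array(i["t"])
    u=K@c;return u[:2]/u[2]
def mask(img,lo,hi,box):
    h=cv2.cvtColor(img,cv2.COLOR_BGR2HSV);m=cv2.inRange(h,lo,hi);k=np.zeros_like(m)
    x0,y0,x1,y1=box;k[y0:y1,x0:x1]=m[y0:y1,x0:x1];return k
def big(m):
    n,l,s,c=cv2.connectedComponentsWithStats(m);
    if n<2:return None
    j=1+np.argmax(s[1:,4]);return c[j],s[j,4],(l==j).astype(np.uint8)
E
python3 - <<'E'
from h import *
a=cv2.imread("pics/scene.png");b=cv2.imread("pics/side.png")
c=lambda i,x,y,w,h:cv2.resize(i[y:y+h,x:x+w],(400,300),interpolation=cv2.INTER_CUBIC)
cv2.imwrite("pics/c1.png",np.vstack([np.hstack([c(a,315,285,52,39),c(b,296,155,52,39)]),np.hstack([c(a,220,195,100,75),c(b,290,235,120,90)+0])]))
for n,i,bx in(("scene",a,(315,285,365,330)),("side",b,(300,155,340,190))):
    for nm,lo,hi in(("g",(45,80,20),(85,255,255)),("y",(22,120,100),(35,255,255))):
        r=big(mask(i,lo,hi,bx))
        print(n,nm,r[0],r[1],onz(*ray(n,r[0]),.0165), onz(*ray(n,r[0]),.03))
E
```

```text
scene g [344.7945 303.6918] 146 [ 0.5867 -0.2709  0.0165] [ 0.5761 -0.2891  0.03  ]
scene y [335.4286 307.2347] 98 [ 0.5611 -0.2739  0.0165] [ 0.5511 -0.292   0.03  ]
side g [317.8523 172.6577] 149 [ 0.5792 -0.2761  0.0165] [ 0.5801 -0.2674  0.03  ]
side y [327.1786 170.75  ] 56 [ 0.5533 -0.279   0.0165] [ 0.5545 -0.2704  0.03  ]
```

View pics/c1.png

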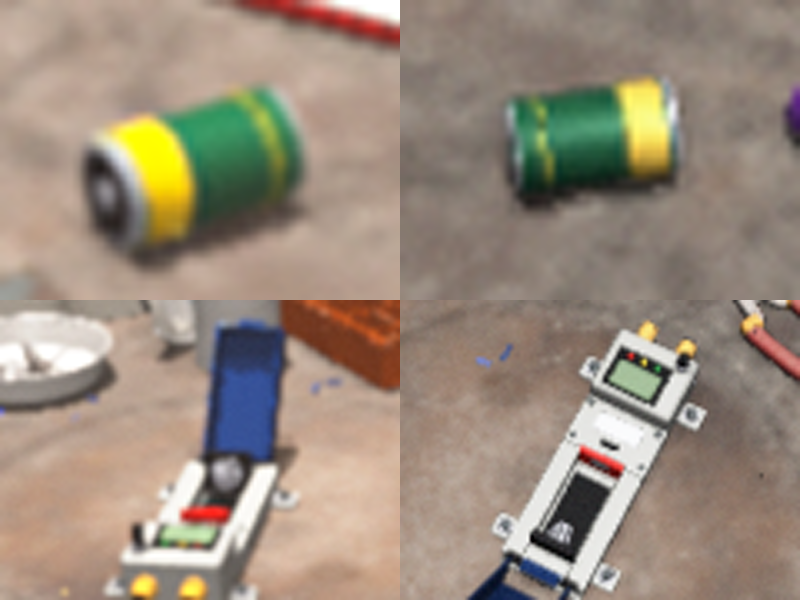

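The left crop shows the nub of the green cell at its yellow end, so the plus end faces the robot (scene left, side right). The side crop shows the monitor's ears at side pixels (347.6,255.4), (377,268.9), (321.5,302.5) and (352.1,318.1), and the red wall at (350,284).

```bash
python3 - <<'E'
from h import *
E=[onz(*ray("side",p),.010) for p in((347.6,255.4),(377,268.9),(321.5,302.5),(352.1,318.1))]
print(np.array(E)); f=(E[0]+E[1])/2;r=(E[2]+E[3])/2
print("len",np.linalg.norm(f-r),"wid",np.linalg.norm(E[0]-E[1]),np.linalg.norm(E[2]-E[3]))
u=(f-r)[:2]/np.linalg.norm(f-r);print("yaw",np.arctan2(u[1],u[0]),"origin",r[:2]+u*.040)
print("wall",onz(*ray("side",(350,283.6)),.028))
a=cv2.imread("pics/scene.png");r1=big(mask(a,(0,150,80),(8,255,255),(255,235,290,265)));b=cv2.imread("pics/side.png");r2=big(mask(b,(0,150,80),(8,255,255),(335,275,365,295)))
print(r1[:2],r2[:2],tri(ray("scene",r1[0]),ray("side",r2[0])))
print("cellend",[onz(*ray("side",p),.0165) for p in((310.6,174.2),(331.8,171.4))])
E
```

```text
[[ 0.5331 -0.0256  0.01  ]
 [ 0.4654  0.0199  0.01  ]
 [ 0.6137  0.0911  0.01  ]
 [ 0.5456  0.1391  0.01  ]]
len 0.14274835631045582 wid 0.08153479095224558 0.08331892954312889
yaw -2.1687839277760528 origin [0.5571 0.0821]
wall [0.5397 0.0577 0.028 ]
(array([271.5789, 247.9211]), np.int32(38)) (array([349.8421, 283.1316]), np.int32(38)) [0.5405 0.0549 0.0248]
cellend [array([ 0.5992, -0.2736,  0.0165]), array([ 0.5412, -0.2754,  0.0165])]
```

```bash
cat > plan.py <<'E'
import sys
from h import *
def plan(p,yaw,pitch=0.,n=None):
    """print per-call shifts/turns (normalised) from the present pose to TCP p, tool x at yaw, raised by pitch"""
    s=arm.get_state();R0=Ro.from_euler("xyz",s["ee_rot"]);p0=s["eef_pos"]
    R1=Ro.from_euler("z",yaw)*Ro.from_euler("x",np.pi)*Ro.from_euler("y",pitch)
    rv=(R0.inv()*R1).as_rotvec();dp=np.array(p)-p0
    n=n or int(max(1,np.ceil(np.linalg.norm(dp)/.08),np.ceil(np.abs(rv).max()/.5)))
    for k in range(n):
        R=R0*Ro.from_rotvec(rv*k/n);print(np.round(R.inv().apply(dp/n)/.08,3),np.round(rv/n/.5,3))
if __name__=="__main__":
    v=list(map(float,sys.argv[1:]));plan(v[:3],*v[3:5],n=int(v[5]) if len(v)>5 else None)
E
python3 plan.py .545 .065 .16 -2.169
```

```text
[0.713 0.578 0.104] [ 0.    -0.     0.425]
[0.819 0.414 0.103] [ 0.    -0.     0.425]
[0.888 0.232 0.103] [ 0.    -0.     0.425]
[0.917 0.04  0.103] [ 0.    -0.     0.425]
[ 0.905 -0.154  0.103] [ 0.    -0.     0.425]
[ 0.852 -0.341  0.103] [ 0.    -0.     0.425]
[ 0.761 -0.513  0.103] [ 0.    -0.     0.425]
[ 0.636 -0.662  0.103] [ 0.    -0.     0.425]
```

```bash
H="python3 -m handwheel"; 
python3 -m handwheel '[[[0.35,0.29,0.05,0,0,0.2,0],[0.713,0.578,0.104,0,0,0.425,0]]]' >/dev/null
python3 -m handwheel '[[[0.41,0.2,0.05,0,0,0.2,0],[0.819,0.414,0.103,0,0,0.425,0]]]' >/dev/null
python3 -m handwheel '[[[0.44,0.12,0.05,0,0,0.2,0],[0.888,0.232,0.103,0,0,0.425,0]]]' >/dev/null
python3 -m handwheel '[[[0.46,0.02,0.05,0,0,0.2,0],[0.917,0.04,0.103,0,0,0.425,0]]]'
python3 -m handwheel '[[[0.45,-0.08,0.05,0,0,0.2,0],[0.905,-0.154,0.103,0,0,0.425,0]]]' >/dev/null
python3 -m handwheel '[[[0.43,-0.17,0.05,0,0,0.2,0],[0.852,-0.341,0.103,0,0,0.425,0]]]' >/dev/null
python3 -m handwheel '[[[0.38,-0.25,0.05,0,0,0.2,0],[0.761,-0.513,0.103,0,0,0.425,0]]]' >/dev/null
python3 -m handwheel '[[[0.32,-0.33,0.05,0,0,0.2,0],[0.636,-0.662,0.103,0,0,0.425,0],[0.636,-0.662,0.103,0,0,0.425,0],[0.636,-0.662,0.103,0,0,0.425,0]]]'
python3 - <<'E'
from h import *
s=arm.get_state();w=cams.grab_frame("wrist");cv2.imwrite("pics/w1.png",w)
np.save("pics/w1.npy",np.r_[s["eef_pos"],s["ee_rot"]]);print(s["eef_pos"],s["ee_rot"],s["t"],s["q"])
E
```

```text
t: 1.1
eef_pos: [0.4256, 0.3324, 0.1931]
ee_rot: [3.141, -0.0, -1.323]
force: [0.9, 1.1, -0.6]
width: 0.0881
gripper_force: 0.0
t: 2.35
eef_pos: [0.5447, 0.0653, 0.1603]
ee_rot: [3.141, -0.0, -2.17]
force: [-0.3, -0.1, 0.1]
width: 0.0878
gripper_force: 0.0
[0.5447 0.0653 0.1603] [ 3.1412 -0.0004 -2.1696] 2.35 [ 0.4764  0.2065 -0.3611 -0.0002 -1.0037 -1.0751]
```

View pics/w1.png

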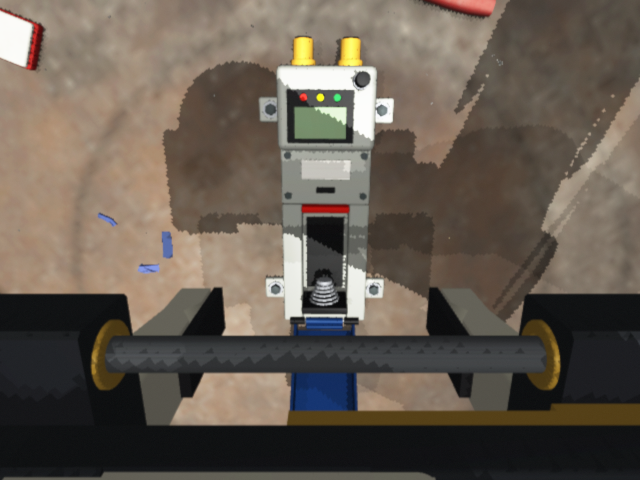

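The wrist view shows the monitor aligned with the image. The red wall is at (326,209), the ear bolts are at (269,109), (384,110), (276,288) and (374,288), the spring is at (324,292), and the hood is below it.

```bash
python3 - <<'E'
from h import *
w=cv2.imread("pics/w1.png");v=np.load("pics/w1.npy");T=(v[:3],v[3:])
E=[onz(*ray("wrist",p,T),.011) for p in((269,109.5),(384,110),(276,288.5),(374,288.5))]
f=(E[0]+E[1])/2;r=(E[2]+E[3])/2;u=(f-r)[:2];L=np.linalg.norm(u);u/=L
print("len",L,"wid",np.linalg.norm(E[0]-E[1]),np.linalg.norm(E[2]-E[3]),"yaw",np.arctan2(u[1],u[0]),"origin",r[:2]+u*.040, f[:2]-u*.103)
m=mask(w,(0,150,60),(8,255,255),(290,195,365,225));c,n,l=big(m);ys,xs=np.nonzero(l)
print(c,n,xs.min(),xs.max(),ys.min(),ys.max())
for y in(ys.min(),ys.max()): print(onz(*ray("wrist",(c[0],y+.5),T),.028))
W=np.linalg.norm(onz(*ray("wrist",(xs.min(),209),T),.028)-onz(*ray("wrist",(xs.max()+1,209),T),.028));print("wall width",W)
# bay side edges (dark trench) at z=.02, rows 225..265
g=cv2.cvtColor(w,cv2.COLOR_BGR2GRAY)
for y in(222,235,250,265):
    row=g[y].astype(int);d=np.abs(np.diff(row[285:370]));j=np.argsort(d)[-4:]+285.5+.0;print(y,sorted(j))
E
```

```text
len 0.14086096576807997 wid 0.08365832634542955 0.0811417144343458 yaw -2.179557292425874 origin [0.5545 0.0786] [0.5557 0.0803]
[324.3641 208.3359] 390 302 348 204 212
[0.5358 0.0499 0.028 ]
[0.5392 0.0548 0.028 ]
wall width 0.03463836922777456
222 [np.float64(302.5), np.float64(305.5), np.float64(306.5), np.float64(343.5)]
235 [np.float64(293.5), np.float64(302.5), np.float64(306.5), np.float64(343.5)]
250 [np.float64(300.5), np.float64(301.5), np.float64(302.5), np.float64(306.5)]
265 [np.float64(306.5), np.float64(342.5), np.float64(345.5), np.float64(347.5)]
```

```bash
python3 plan.py .571 -.275 .13 -3.10
```

```text
[ 0.667 -0.534  0.076] [ 0.    -0.     0.372]
[ 0.556 -0.648  0.076] [ 0.    -0.     0.372]
[ 0.427 -0.74   0.076] [ 0.    -0.     0.372]
[ 0.282 -0.806  0.076] [ 0.    -0.     0.372]
[ 0.128 -0.845  0.076] [ 0.    -0.     0.372]
```

```bash

python3 -m handwheel '[[[0.33,-0.27,0.04,0,0,0.19,0],[0.667,-0.534,0.076,0,0,0.372,0]]]' >/dev/null
python3 -m handwheel '[[[0.28,-0.32,0.04,0,0,0.19,0],[0.556,-0.648,0.076,0,0,0.372,0]]]' >/dev/null
python3 -m handwheel '[[[0.21,-0.37,0.04,0,0,0.19,0],[0.427,-0.74,0.076,0,0,0.372,0]]]' >/dev/null
python3 -m handwheel '[[[0.14,-0.4,0.04,0,0,0.19,0],[0.282,-0.806,0.076,0,0,0.372,0]]]' >/dev/null
python3 -m handwheel '[[[0.06,-0.42,0.04,0,0,0.19,0],[0.128,-0.845,0.076,0,0,0.372,0],[0.128,-0.845,0.076,0,0,0.372,0],[0.128,-0.845,0.076,0,0,0.372,0]]]'
python3 - <<'E'
from h import *
s=arm.get_state();w=cams.grab_frame("wrist");cv2.imwrite("pics/w2.png",w)
np.save("pics/w2.npy",np.r_[s["eef_pos"],s["ee_rot"]])
T=(s["eef_pos"],s["ee_rot"])
for nm,lo,hi in(("g",(45,80,20),(85,255,255)),("y",(22,120,100),(35,255,255))):
    c,n,l=big(mask(w,lo,hi,(200,60,450,420)));r=cv2.minAreaRect(np.argwhere(l)[:,::-1].astype(np.float32));print(nm,c,n,r,onz(*ray("wrist",c,T),.03))
E
```

```text
t: 3.9
eef_pos: [0.5713, -0.2744, 0.1301]
ee_rot: [3.141, -0.0, -3.098]
force: [0.5, -0.2, 0.1]
width: 0.0877
gripper_force: 0.0
g [324.0184 243.265 ] 1849 ((324.0, 242.5), (43.0, 46.0), 90.0) [ 0.5739 -0.2756  0.03  ]
y [323.9005 212.3493] 1025 ((323.9316711425781, 212.2798309326172), (48.364505767822266, 23.55738639831543), 1.1934894323349) [ 0.5526 -0.2765  0.03  ]
```

View pics/w2.png

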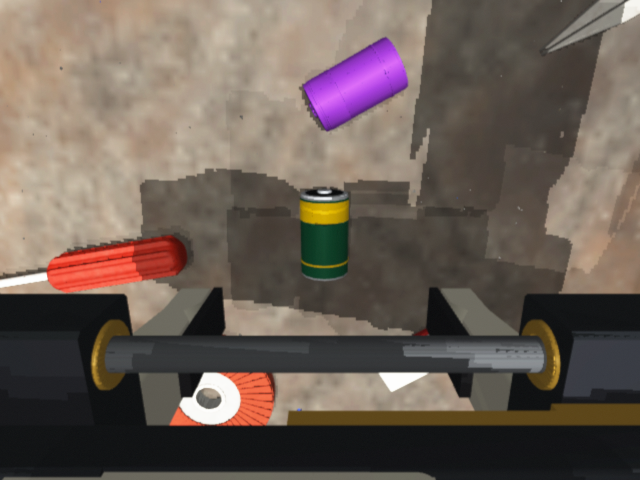

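```bash
python3 - <<'E'
from h import *
w=cv2.imread("pics/w2.png");v=np.load("pics/w2.npy");T=(v[:3],v[3:])
for y in range(184,204):print(y,w[y,324],end=" ")
print()
for y in range(270,284):print(y,w[y,324],end=" ")
print()
R=Ro.from_euler("xyz",T[1])
for y in (190,195.5,199,279):
    P=onz(*ray("wrist",(324,y),T),.033);print(y,P,R.inv().apply(P-T[0]))
E
```

```text
184 [123 138 152] 185 [120 134 148] 186 [ 97 109 121] 187 [61 68 76] 188 [59 63 64] 189 [76 75 74] 190 [113 110 109] 191 [219 214 211] 192 [242 240 238] 193 [194 190 186] 194 [59 58 56] 195 [30 29 28] 196 [87 85 84] 197 [206 203 200] 198 [244 242 240] 199 [228 224 221] 200 [151 149 142] 201 [ 95 104  81] 202 [53 84 50] 203 [ 33 123 131] 
270 [43 67 20] 271 [43 67 19] 272 [43 67 19] 273 [41 65 17] 274 [43 66 19] 275 [42 66 18] 276 [42 66 19] 277 [43 66 20] 278 [58 77 41] 279 [104 109  96] 280 [113 113 113] 281 [79 83 86] 282 [58 64 70] 283 [55 62 67] 
190 [ 0.5373 -0.2771  0.033 ] [ 0.034  -0.0013  0.0971]
195.5 [ 0.5409 -0.277   0.033 ] [ 0.0305 -0.0013  0.0971]
199 [ 0.5432 -0.2769  0.033 ] [ 0.0282 -0.0013  0.0971]
279 [ 0.5985 -0.2746  0.033 ] [-0.0272 -0.0015  0.0971]
```

The cell is at (324,240) in the wrist view, lined up with the fingers. Its flat rim is at row 280 and its plus rim at row 196.5, which gives 58 mm and matches the can. I'm descending and gripping.

```bash

python3 -m handwheel '[[[0.02,-0.016,0.4,0,0,0,0],[0.02,-0.016,0.75,0,0,0,0]]]' 
python3 -m handwheel '[[[0,0,0.4,0,0,0,0],[0,0,0.744,0,0,0,0],[0,0,0.744,0,0,0,0],[0,0,0.744,0,0,0,0]]]'
python3 -m handwheel '[[[0,0,0,0,0,0,255],[0,0,0,0,0,0,255],[0,0,0,0,0,0,255],[0,0,0,0,0,0,255],[0,0,0,0,0,0,255]]]' 35
python3 -m handwheel '[[[0,0,0,0,0,0,255],[0,0,0,0,0,0,255],[0,0,0,0,0,0,255],[0,0,0,0,0,0,255],[0,0,0,0,0,0,255]]]' 35
```

```text
t: 4.2
eef_pos: [0.57, -0.2753, 0.0701]
ee_rot: [-3.142, 0.001, -3.097]
force: [-0.1, -0.2, 0.9]
width: 0.0879
gripper_force: 0.0
t: 4.7
eef_pos: [0.5706, -0.2762, 0.0119]
ee_rot: [-3.141, 0.001, -3.098]
force: [0.1, -0.4, 0.8]
width: 0.0874
gripper_force: 0.0
t: 5.32
eef_pos: [0.5696, -0.2767, 0.0107]
ee_rot: [-3.142, 0.0, -3.1]
force: [0.1, 0.9, 1.1]
width: 0.0431
gripper_force: 0.0
t: 5.95
eef_pos: [0.5695, -0.2766, 0.0106]
ee_rot: [3.142, -0.0, -3.1]
force: [-0.1, -0.4, -1.1]
width: 0.0321
gripper_force: 35.0
```

```bash
cat > mon.py <<'E'
import sys
from plan import *
O=np.array([.556,.080]);PSI=-2.175;G=.0059
def tcp(xf,zf,deg,dy=0):
    th=np.radians(deg);x=xf+.030*np.cos(th)+G*np.sin(th);z=zf+.030*np.sin(th)-G*np.cos(th)
    u=np.array([np.cos(PSI),np.sin(PSI)]);n=np.array([-u[1],u[0]])
    return [*(O+u*x+n*dy),z],PSI,th
if __name__=="__main__":   # xf zf (mm) tilt(deg) n
    v=list(map(float,sys.argv[1:]));p,y,th=tcp(v[0]/1e3,v[1]/1e3,v[2]);print(np.array(p));plan(p,y,th,n=int(v[3]) if len(v)>3 else None)
E
python3 -m handwheel '[[[0,0,-0.5,0,0,0,255],[0,0,-1,0,0,0,255],[0,0,-1,0,0,0,255]]]'
python3 mon.py -14 72 28
```

```text
t: 6.32
eef_pos: [0.5718, -0.2772, 0.0943]
ee_rot: [-3.14, 0.006, -3.099]
force: [0.2, 0.6, -2.0]
width: 0.0322
gripper_force: 35.0
[0.5473 0.0674 0.0809]
[0.025 0.863 0.032] [ 0.089  0.183 -0.363]
[-0.132  0.854 -0.011] [ 0.089  0.183 -0.363]
[-0.281  0.815 -0.067] [ 0.089  0.183 -0.363]
[-0.413  0.747 -0.134] [ 0.089  0.183 -0.363]
[-0.525  0.654 -0.208] [ 0.089  0.183 -0.363]
```

```bash

python3 -m handwheel '[[[0.01,0.43,-0.06,0.045,0.09,-0.18,255],[0.025,0.863,-0.13,0.089,0.183,-0.363,255]]]' >/dev/null
python3 -m handwheel '[[[-0.07,0.43,-0.08,0.045,0.09,-0.18,255],[-0.132,0.854,-0.15,0.089,0.183,-0.363,255]]]' >/dev/null
python3 -m handwheel '[[[-0.14,0.41,-0.08,0.045,0.09,-0.18,255],[-0.281,0.815,-0.15,0.089,0.183,-0.363,255]]]' >/dev/null
python3 -m handwheel '[[[-0.2,0.37,-0.07,0.045,0.09,-0.18,255],[-0.413,0.747,-0.134,0.089,0.183,-0.363,255]]]'  >/dev/null
python3 -m handwheel '[[[-0.26,0.33,-0.1,0.045,0.09,-0.18,255],[-0.525,0.654,-0.208,0.089,0.183,-0.363,255],[-0.525,0.654,-0.208,0.089,0.183,-0.363,255]]]' 
python3 mon.py -14 72 28
```

```text
t: 7.7
eef_pos: [0.5467, 0.072, 0.1065]
ee_rot: [3.134, -0.493, -2.166]
force: [-0.3, -0.8, -2.0]
width: 0.0322
gripper_force: 35.0
[0.5473 0.0674 0.0809]
[-0.114 -0.041  0.302] [ 0.006 -0.009  0.015]
```

```bash

python3 -m handwheel '[[[-0.114,-0.041,0.302,0.006,-0.009,0.015,255],[-0.114,-0.041,0.302,0.006,-0.009,0.015,255],[-0.114,-0.041,0.302,0.006,-0.009,0.015,255]]]' 
python3 - <<'E'
from h import *
s=arm.get_state();w=cams.grab_frame("wrist");b=cams.grab_frame("side");a=cams.grab_frame("scene")
cv2.imwrite("pics/w3.png",w);np.save("pics/w3.npy",np.r_[s["eef_pos"],s["ee_rot"]])
print(s["eef_pos"],s["ee_rot"],s["force"])
c=lambda i,x,y,w,h:cv2.resize(i[y:y+h,x:x+w],(400,300),interpolation=cv2.INTER_CUBIC)
cv2.imwrite("pics/c3.png",np.vstack([cv2.resize(w[:300,160:500],(800,600))[:,:]]))
E
```

```text
t: 8.07
eef_pos: [0.5479, 0.0644, 0.083]
ee_rot: [-3.14, -0.487, -2.181]
force: [-0.2, 0.4, -1.6]
width: 0.0321
gripper_force: 35.0
[0.5479 0.0644 0.083 ] [-3.1402 -0.4867 -2.1808] [-0.2283  0.4455 -1.5713]
```

View pics/w3.png

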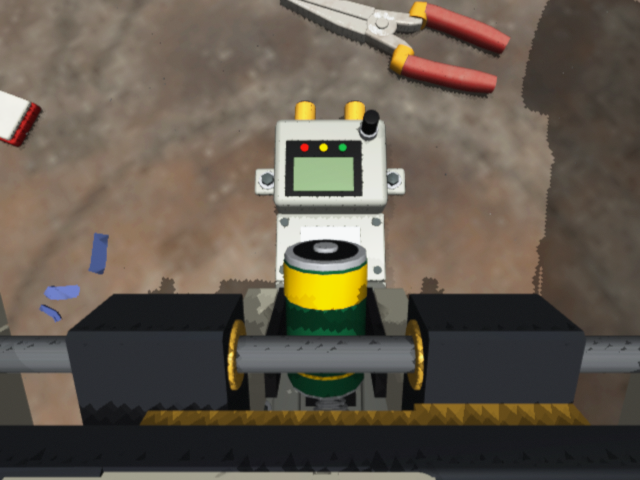

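The wrist view shows the cell held tilted with its nub at (326,247) and columns 285–366. The monitor's centreline looks to be near column 331, so I'm measuring that offset.

```bash
python3 - <<'E'
from h import *
w=cv2.imread("pics/w3.png");v=np.load("pics/w3.npy");T=(v[:3],v[3:])
ps=v[5];u=np.array([np.cos(ps),np.sin(ps)]);n=np.array([-u[1],u[0]])
print("TCP",v)
loc=lambda P:((P[:2]-v[:2])@u*1e3,(P[:2]-v[:2])@n*1e3)
print("bolts",[np.round(loc(onz(*ray("wrist",p,T),.011)),1) for p in((267,180),(397,180))])
sat=cv2.cvtColor(w,cv2.COLOR_BGR2HSV)[:,:,1];
m=((sat<22)).astype(np.uint8)
for y,z in((135,.04),(150,.04),(195,.04),(220,.02),(230,.02),(260,.02),(270,.02)):
    xs=np.nonzero(m[y,265:402])[0]+265
    # longest extents
    L,Rr=xs.min(),xs.max();PL,PR=[onz(*ray("wrist",(q,y+.5),T),z) for q in(L,Rr+1)]
    print(y,L,Rr,np.round(loc(PL),1),np.round(loc(PR),1),"mid",np.round((np.array(loc(PL))+loc(PR))/2,2))
g=mask(w,(45,80,20),(85,255,255),(270,230,380,400))|mask(w,(22,120,100),(35,255,255),(270,230,380,400))
for y in(270,285,300,320): xs=np.nonzero(g[y])[0];print(y,xs.min(),xs.max(),(xs.min()+xs.max()+1)/2)
b=mask(w,(38,30,80),(75,150,255),(285,145,370,205));print("lcd",big(b)[0],big(b)[1], loc(onz(*ray("wrist",big(b)[0],T),.04)))
E
```

```text
TCP [ 0.5479  0.0644  0.083  -3.1402 -0.4867 -2.1808]
bolts [array([83.8, 38.3]), array([ 83.6, -46. ])]
135 276 385 [100.8  29.3] [100.7 -35.1] mid [100.74  -2.9 ]
150 275 385 [91.4 29.7] [ 91.3 -34.8] mid [91.38 -2.57]
195 274 386 [64.2 29.6] [ 64.1 -34.6] mid [64.12 -2.46]
220 277 383 [54.5 30.1] [ 54.4 -35.4] mid [54.45 -2.65]
230 277 383 [48.2 30. ] [ 48.1 -35.2] mid [48.18 -2.62]
260 276 384 [29.8 30.2] [ 29.7 -35.3] mid [29.74 -2.55]
270 276 384 [23.8 30. ] [ 23.7 -35.1] mid [23.7  -2.53]
270 284 366 325.5
285 284 366 325.5
300 285 366 326.0
320 286 365 326.0
lcd [323.0145 173.5234] 2071 (np.float64(77.28348375098732), np.float64(1.7815172759349656))
```

```bash
sed -i 's/O=np.array.*;PSI=-2.175/O=np.array([.5566,.0809]);PSI=-2.181/' mon.py && python3 mon.py -15 24 30
```

```text
[0.5486 0.0695 0.0339]
[-0.334  0.03   0.524] [-0.004  0.077  0.   ]
```

```bash

python3 -m handwheel '[[[-0.1,0.03,0.15,0,0.077,0,255],[-0.22,0.03,0.35,0,0.077,0,255],[-0.334,0.03,0.524,0,0.077,0,255],[-0.334,0.03,0.524,0,0.077,0,255],[-0.334,0.03,0.524,0,0.077,0,255]]]' 
python3 mon.py -24 23 29
python3 mon.py -32 23 28
```

```text
t: 8.85
eef_pos: [0.548, 0.0694, 0.033]
ee_rot: [-3.141, -0.525, -2.18]
force: [0.3, -0.6, -1.2]
width: 0.0318
gripper_force: 35.0
[0.5537 0.0767 0.0324]
[-0.104 -0.006 -0.051] [-0.003 -0.039  0.001]
[0.5582 0.0831 0.0319]
[-0.192 -0.006 -0.095] [-0.003 -0.074  0.001]
```

```bash

python3 -m handwheel '[[[-0.05,0,-0.025,0,-0.02,0,255],[-0.104,0,-0.051,0,-0.039,0,255],[-0.104,0,-0.051,0,-0.039,0,255]]]' 
python3 -m handwheel '[[[-0.025,0,-0.012,0,-0.01,0,255],[-0.05,0,-0.025,0,-0.018,0,255],[-0.05,0,-0.025,0,-0.018,0,255]]]' 
python3 mon.py -33 23 28
```

```text
t: 9.22
eef_pos: [0.5531, 0.0768, 0.0329]
ee_rot: [-3.14, -0.506, -2.18]
force: [-1.2, -2.4, -0.5]
width: 0.032
gripper_force: 35.0
t: 9.6
eef_pos: [0.5556, 0.0802, 0.0324]
ee_rot: [-3.141, -0.498, -2.18]
force: [-2.7, -4.6, 0.3]
width: 0.0322
gripper_force: 35.0
[0.5587 0.084  0.0319]
[-0.057 -0.006 -0.023] [-0.003 -0.018  0.001]
```

```bash

python3 -m handwheel '[[[-0.025,0,-0.01,0,-0.01,0,255],[-0.048,0,-0.02,0,-0.018,0,255],[-0.048,0,-0.02,0,-0.018,0,255]]]' 
python3 mon.py -32.5 22.5 22
python3 mon.py -32 22.5 15
python3 mon.py -31 22.5 11
```

```text
t: 9.98
eef_pos: [0.5575, 0.0831, 0.0321]
ee_rot: [-3.141, -0.49, -2.18]
force: [-2.2, -7.6, 2.3]
width: 0.0321
gripper_force: 35.0
[0.558  0.0829 0.0283]
[-0.025 -0.007  0.041] [-0.002 -0.212  0.001]
[0.5575 0.0821 0.0246]
[-0.036 -0.006  0.087] [-0.002 -0.457  0.001]
[0.5568 0.0812 0.0224]
[-0.036 -0.006  0.117] [-0.002 -0.596  0.001]
```

```bash

python3 -m handwheel '[[[-0.012,-0.01,0.02,0,-0.1,0,255],[-0.025,-0.01,0.041,0,-0.212,0,255],[-0.03,-0.01,0.065,0,-0.33,0,255],[-0.036,-0.01,0.087,0,-0.457,0,255],[-0.036,-0.01,0.087,0,-0.457,0,255]]]' 
python3 mon.py -31 22.5 11
```

```text
t: 10.6
eef_pos: [0.5567, 0.0815, 0.0248]
ee_rot: [3.142, -0.26, -2.181]
force: [-4.7, -4.3, 1.1]
width: 0.0321
gripper_force: 35.0
[0.5568 0.0812 0.0224]
[-0.006 -0.003  0.029] [ 0.    -0.136 -0.   ]
```

```bash

python3 -m handwheel '[[[-0.003,0.003,0.015,0,-0.07,0,255],[-0.006,0.003,0.029,0,-0.136,0,255],[-0.006,0.003,0.029,0,-0.136,0,255]]]' 
python3 - <<'E'
from h import *
s=arm.get_state();w=cams.grab_frame("wrist");b=cams.grab_frame("side");a=cams.grab_frame("scene")
cv2.imwrite("pics/w4.png",w);np.save("pics/w4.npy",np.r_[s["eef_pos"],s["ee_rot"]])
c=lambda i,x,y,w,h:cv2.resize(i[y:y+h,x:x+w],(400,300),interpolation=cv2.INTER_CUBIC)
cv2.imwrite("pics/c4.png",np.vstack([np.hstack([c(w,220,180,200,150),c(w,270,220,100,75)]),np.hstack([c(a,230,215,72,54),c(b,310,240,80,60)])]))
E
```

```text
t: 10.98
eef_pos: [0.557, 0.082, 0.0223]
ee_rot: [-3.141, -0.192, -2.18]
force: [-5.1, -4.9, 3.9]
width: 0.0321
gripper_force: 35.0
```

View pics/c4.png

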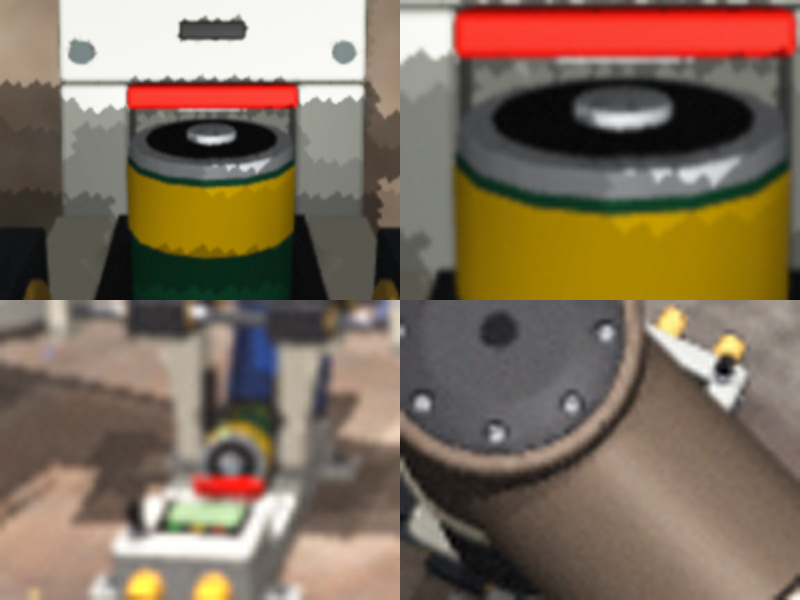

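The wrist crop shows the plus face and nub fully behind and below the red wall, and the cell centred between the decks. I'm releasing it, going up and levelling the tool.

```bash

python3 -m handwheel '[[[0,0,0,0,0,0,90],[0,0,0,0,0,0,90],[0,0,0,0,0,0,90],[0,0,0,0,0,0,90]]]' 
python3 -m handwheel '[[[0,0,-0.2,0,0,0,90],[0,0,-0.55,0,0,0,90],[0,0,-0.55,0,0,0,90]]]' 
python3 mon.py -12 66 0 1
python3 - <<'E'
from h import *
s=arm.get_state();w=cams.grab_frame("wrist")
cv2.imwrite("pics/w5.png",w);np.save("pics/w5.npy",np.r_[s["eef_pos"],s["ee_rot"]])
E
```

```text
t: 11.62
eef_pos: [0.5587, 0.0835, 0.0221]
ee_rot: [-3.14, -0.19, -2.179]
force: [0.6, 0.2, 0.6]
width: 0.0562
gripper_force: 0.2
t: 12.0
eef_pos: [0.5651, 0.0913, 0.0682]
ee_rot: [-3.138, -0.186, -2.179]
force: [0.4, -0.3, -0.2]
width: 0.0569
gripper_force: 0.0
[0.5463 0.0661 0.0601]
[0.367 0.015 0.172] [-0.008 -0.373  0.004]
```

View pics/w5.png

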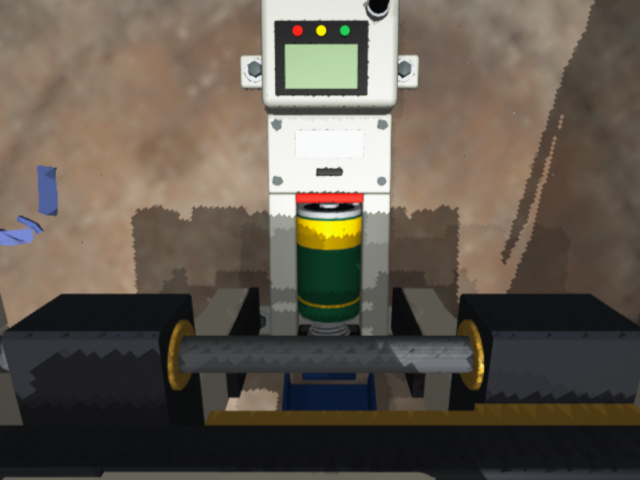

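The cell sits in the bay between the spring and the red wall (296–363, 200–322). Next is a press from above near its plus end with closed fingers.

```bash

python3 -m handwheel '[[[0.18,0.015,0.0,0,-0.18,0,255],[0.367,0.015,0.1,0,-0.373,0,255],[0.367,0.015,0.1,0,-0.373,0,255],[0.367,0.015,0.1,0,-0.373,0,255],[0.367,0.015,0.1,0,-0.373,0,255]]]' 20
python3 -m handwheel '[[[0,0,0,0,0,0,255],[0,0,0,0,0,0,255],[0,0,0,0,0,0,255]]]'
python3 mon.py -12 44.9 0 1
```

```text
t: 12.68
eef_pos: [0.5452, 0.0663, 0.0628]
ee_rot: [-3.14, -0.005, -2.179]
force: [0.2, -0.6, 0.1]
width: 0.0121
gripper_force: 0.0
t: 13.05
eef_pos: [0.5447, 0.0659, 0.0628]
ee_rot: [-3.141, -0.005, -2.179]
force: [-0.2, -0.3, -0.0]
width: 0.0003
gripper_force: 0.0
[0.5463 0.0661 0.039 ]
[-0.015 -0.014  0.297] [-0.002 -0.01   0.003]
```

```bash

python3 -m handwheel '[[[-0.01,-0.01,0.1,0,-0.01,0,255],[-0.01,-0.01,0.2,0,-0.01,0,255],[-0.01,-0.01,0.25,0,-0.01,0,255]]]'
python3 -m handwheel '[[[0,0,0.025,0,0,0,255],[0,0,0.05,0,0,0,255],[0,0,0.05,0,0,0,255]]]'
python3 -m handwheel '[[[0,0,0.012,0,0,0,255],[0,0,0.012,0,0,0,255]]]'
```

```text
t: 13.42
eef_pos: [0.5452, 0.0654, 0.042]
ee_rot: [-3.141, -0.001, -2.18]
force: [0.1, -0.6, 2.5]
width: 0.0003
gripper_force: 0.9
t: 13.8
eef_pos: [0.5459, 0.0659, 0.0389]
ee_rot: [-3.14, 0.001, -2.18]
force: [-0.5, -0.2, 0.7]
width: 0.0003
gripper_force: 0.1
t: 14.05
eef_pos: [0.5463, 0.0661, 0.0384]
ee_rot: [-3.14, 0.001, -2.179]
force: [-1.1, -0.6, 3.7]
width: 0.0001
gripper_force: 2.1
```

```bash

python3 -m handwheel '[[[0,0,0.01,0,0,0,255],[0,0,0.015,0,0,0,255],[0,0,0.015,0,0,0,255]]]'
python3 -m handwheel '[[[0,0,0.012,0,0,0,255],[0,0,0.012,0,0,0,255]]]'
```

```text
t: 14.42
eef_pos: [0.547, 0.0662, 0.0381]
ee_rot: [-3.139, 0.002, -2.179]
force: [-1.4, -3.1, 10.7]
width: 0.0004
gripper_force: 5.6
t: 14.68
eef_pos: [0.5475, 0.0662, 0.0379]
ee_rot: [-3.138, 0.003, -2.178]
force: [-2.9, -2.0, 17.1]
width: 0.0008
gripper_force: 8.8
```

```bash

python3 -m handwheel '[[[0,0,-0.4,0,0,0,255],[0,0,-0.9,0,0,0,255],[0,0,-0.9,0,0,0,255]]]' >/dev/null
python3 -m handwheel '[[[0,0,-0.4,0,0,0,255],[0,0,-0.6,0,0,0,255],[0,0,-0.6,0,0,0,255]]]'
python3 - <<'E'
from h import *
s=arm.get_state();w=cams.grab_frame("wrist");b=cams.grab_frame("side");a=cams.grab_frame("scene")
cv2.imwrite("pics/w6.png",w);np.save("pics/w6.npy",np.r_[s["eef_pos"],s["ee_rot"]])
c=lambda i,x,y,w,h:cv2.resize(i[y:y+h,x:x+w],(400,300),interpolation=cv2.INTER_CUBIC)
cv2.imwrite("pics/c6.png",np.vstack([np.hstack([c(w,220,180,200,150),c(w,270,220,100,75)]),np.hstack([c(a,220,195,100,75),c(b,290,235,120,90)])]))
E
```

```text
t: 15.42
eef_pos: [0.5462, 0.0663, 0.1563]
ee_rot: [-3.14, 0.002, -2.179]
force: [-0.3, 0.6, -0.8]
width: 0.0001
gripper_force: 0.0
```

View pics/c6.png

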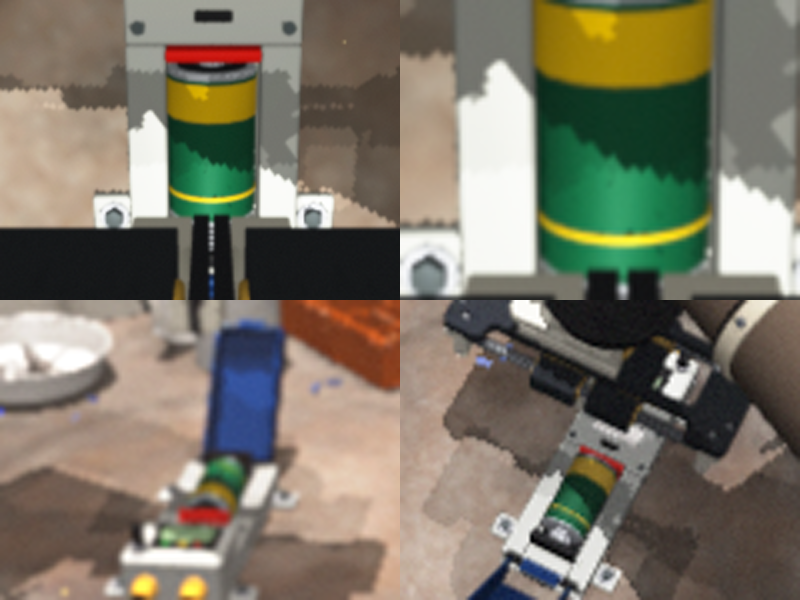

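The crops show the cell seated against the red wall, with the green sleeve running back to the spring. A light touch nearer the flat end will confirm it is level (top at 38 mm).

```bash

python3 -m handwheel '[[[-0.2,0,0.4,0,0,0,255],[-0.35,0,0.8,0,0,0,255],[-0.35,0,0.9,0,0,0,255]]]' >/dev/null
python3 -m handwheel '[[[0,0,0.3,0,0,0,255],[0,0,0.5,0,0,0,255],[0,0,0.54,0,0,0,255],[0,0,0.54,0,0,0,255]]]'
python3 -m handwheel '[[[0,0,0.02,0,0,0,255],[0,0,0.03,0,0,0,255],[0,0,0.03,0,0,0,255]]]'
```

```text
t: 16.45
eef_pos: [0.562, 0.0888, 0.041]
ee_rot: [-3.14, 0.001, -2.179]
force: [-0.7, -0.4, -0.5]
width: 0.0003
gripper_force: 0.0
t: 16.82
eef_pos: [0.5619, 0.0889, 0.0385]
ee_rot: [-3.14, 0.001, -2.18]
force: [0.4, -0.4, -0.7]
width: 0.0007
gripper_force: 0.0
```

```bash
python3 - <<'E'
from h import *
for nm,p in(("can base",(347,217)),("can top z.2",(346,155)),("cup base",(278,205)),("mug",(264,203)),("tray near",(300,205))):
    print(nm,onz(*ray("scene",p),0.))
print("side can top",tri(ray("scene",(346,152)),ray("side",(206,338))))
print("side cup top",tri(ray("scene",(277,182)),ray("side",(299,413))))
E
python3 -m handwheel '[[[0,0,-0.4,0,0,0,255],[0,0,-0.9,0,0,0,255],[0,0,-0.95,0,0,0,255]]]' >/dev/null
python3 -m handwheel '[[[-0.1,0,-0.4,0,0,0,255],[-0.3,0,-0.7,0,0,0,255],[-0.3,0,-0.7,0,0,0,255]]]'
```

```text
can base [0.8628 0.1987 0.    ]
can top z.2 [1.2282 0.8431 0.    ]
cup base [0.7058 0.4054 0.    ]
mug [0.6698 0.4468 0.    ]
tray near [0.7732 0.3691 0.    ]
side can top [0.8607 0.2095 0.2135]
side cup top [0.6903 0.3585 0.1005]
t: 17.58
eef_pos: [0.5767, 0.1096, 0.1717]
ee_rot: [-3.139, 0.003, -2.179]
force: [-0.7, -0.5, -0.5]
width: 0.0005
gripper_force: 0.0
```

```bash

python3 -m handwheel '[[[-0.5,0,0,0,0,0,255],[-0.94,0,0,0,0,0,255]]]' >/dev/null
python3 -m handwheel '[[[-0.5,0,0,0,0,0,255],[-0.94,0,0,0,0,0,255],[-0.94,0,0,0,0,0,255]]]'
python3 -m handwheel '[[[0,0,0.4,0,0,0,255],[0,0,0.8,0,0,0,255]]]'
python3 -m handwheel '[[[0,0,0.3,0,0,0,255],[0,0,0.37,0,0,0,255],[0,0,0.37,0,0,0,255]]]'
python3 -c "
from mon import *
p=arm.get_state()['eef_pos'];u=np.array([np.cos(PSI),np.sin(PSI)]);d=p[:2]-O;print('mon',d@u,d@np.array([-u[1],u[0]]),p[2])"
```

```text
t: 18.2
eef_pos: [0.6614, 0.2332, 0.1677]
ee_rot: [3.141, -0.002, -2.178]
force: [-0.8, -0.3, -0.3]
width: 0.0004
gripper_force: 0.0
t: 18.45
eef_pos: [0.6605, 0.2311, 0.1048]
ee_rot: [-3.141, -0.0, -2.18]
force: [0.8, 1.5, -0.4]
width: 0.001
gripper_force: 0.0
t: 18.82
eef_pos: [0.6612, 0.2314, 0.0766]
ee_rot: [-3.141, -0.0, -2.18]
force: [1.2, 1.0, -0.8]
width: 0.0003
gripper_force: 0.0
mon -0.18329448737200627 -0.0004765217044714193 0.07664531448856884
```

```bash

python3 -m handwheel '[[[0.2,0,-0.05,0,0,0,255],[0.4,0,-0.13,0,0,0,255],[0.66,0,-0.23,0,0,0,255],[0.66,0,-0.23,0,0,0,255]]]'
python3 -m handwheel '[[[0.14,0,-0.07,0,0,0,255],[0.28,0,-0.14,0,0,0,255],[0.425,0,-0.21,0,0,0,255],[0.425,0,-0.21,0,0,0,255]]]'
python3 - <<'E'
from h import *
a=cams.grab_frame("scene");b=cams.grab_frame("side");c=lambda i,x,y,w,h:cv2.resize(i[y:y+h,x:x+w],(400,300),interpolation=cv2.INTER_CUBIC)
cv2.imwrite("pics/c7.png",np.hstack([c(a,200,165,140,105),c(b,290,235,140,105)]))
E
```

```text
t: 19.32
eef_pos: [0.6373, 0.1945, 0.104]
ee_rot: [-3.132, 0.021, -2.177]
force: [1.1, 18.4, 19.6]
width: 0.0005
gripper_force: 12.8
t: 19.82
eef_pos: [0.6128, 0.1615, 0.1163]
ee_rot: [-3.137, 0.007, -2.179]
force: [-0.1, 0.2, 1.2]
width: 0.0002
gripper_force: 0.3
```

View pics/c7.png

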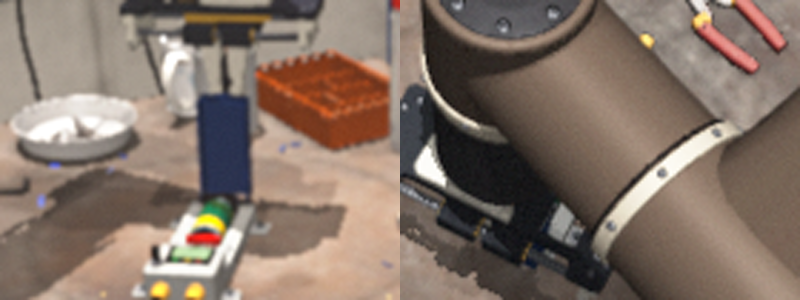

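```bash
python3 - <<'E'
from mon import *
u=np.array([np.cos(PSI),np.sin(PSI)])
for th in(2.4,2.2,2.0,1.8,1.57,1.3):
    c,s=np.cos(th),np.sin(th);o=[]
    for a,b in((.108,0),(.108,.0245)):
        x=-.062+a*c-b*s;z=.020+a*s+b*c;o+=[round(x,3),round(z,3),*np.round(proj("scene",np.r_[O+u*x,z]),0)]
    print(th,o)
p=arm.get_state()['eef_pos'];print("tcp mon x",(p[:2]-O)@u,p[2],proj("scene",p))
for f in("scene","c"):pass
a=cams.grab_frame("scene");m=mask(a,(105,120,20),(130,255,255),(255,180,305,245));c0,n,l=big(m);ys,xs=np.nonzero(l);print(xs.min(),xs.max(),ys.min(),ys.max())
a=cv2.imread("pics/scene.png");m=mask(a,(105,120,20),(130,255,255),(255,180,305,245));c0,n,l=big(m);ys,xs=np.nonzero(l);print("start",xs.min(),xs.max(),ys.min(),ys.max())
E
```

```text
2.4 [np.float64(-0.142), np.float64(0.093), np.float64(282.0), np.float64(202.0), np.float64(-0.158), np.float64(0.075), np.float64(284.0), np.float64(206.0)]
2.2 [np.float64(-0.126), np.float64(0.107), np.float64(281.0), np.float64(200.0), np.float64(-0.145), np.float64(0.093), np.float64(283.0), np.float64(202.0)]
2.0 [np.float64(-0.107), np.float64(0.118), np.float64(280.0), np.float64(198.0), np.float64(-0.129), np.float64(0.108), np.float64(281.0), np.float64(199.0)]
1.8 [np.float64(-0.087), np.float64(0.125), np.float64(278.0), np.float64(199.0), np.float64(-0.11), np.float64(0.12), np.float64(280.0), np.float64(198.0)]
1.57 [np.float64(-0.062), np.float64(0.128), np.float64(276.0), np.float64(201.0), np.float64(-0.086), np.float64(0.128), np.float64(278.0), np.float64(198.0)]
1.3 [np.float64(-0.033), np.float64(0.124), np.float64(274.0), np.float64(206.0), np.float64(-0.057), np.float64(0.131), np.float64(276.0), np.float64(200.0)]
tcp mon x -0.09668574462345053 0.11342866002295336 [278.8661 201.1612]
271 285 198 208
start 272 289 203 234
```

```bash
python3 - <<'E'
from h import *
a=cams.grab_frame("scene")
for y in range(192,206): print(y,[tuple(int(k) for k in a[y,x]) for x in(272,275,278,281,284)])
cv2.imwrite("pics/c8.png",cv2.resize(a[170:240,240:320],(800,600)[::1],interpolation=cv2.INTER_CUBIC))
E
```

```text
192 [(147, 159, 166), (153, 168, 177), (49, 51, 56), (153, 169, 178), (137, 152, 161)]
193 [(146, 156, 164), (149, 165, 173), (42, 43, 48), (148, 163, 172), (134, 149, 158)]
194 [(144, 155, 161), (145, 160, 168), (42, 45, 50), (135, 149, 156), (129, 144, 152)]
195 [(144, 155, 163), (147, 162, 170), (45, 47, 53), (128, 142, 150), (128, 141, 151)]
196 [(142, 149, 155), (146, 160, 170), (48, 51, 54), (140, 154, 162), (129, 142, 151)]
197 [(123, 125, 129), (129, 135, 139), (67, 53, 52), (135, 148, 154), (125, 137, 146)]
198 [(92, 80, 80), (94, 77, 75), (77, 49, 41), (103, 104, 109), (99, 103, 110)]
199 [(70, 47, 43), (77, 50, 39), (81, 50, 40), (74, 56, 53), (74, 55, 54)]
200 [(73, 44, 38), (81, 51, 42), (83, 49, 38), (82, 50, 38), (80, 46, 37)]
201 [(82, 52, 44), (86, 53, 43), (85, 53, 43), (89, 52, 41), (100, 57, 44)]
202 [(79, 51, 42), (79, 51, 41), (79, 51, 43), (78, 49, 40), (97, 54, 43)]
203 [(81, 52, 43), (79, 51, 42), (80, 51, 42), (80, 50, 43), (83, 52, 41)]
204 [(77, 51, 43), (79, 52, 42), (77, 49, 41), (79, 50, 42), (80, 51, 43)]
205 [(77, 50, 42), (79, 52, 44), (76, 49, 42), (78, 49, 41), (79, 49, 42)]
```

View pics/c8.png

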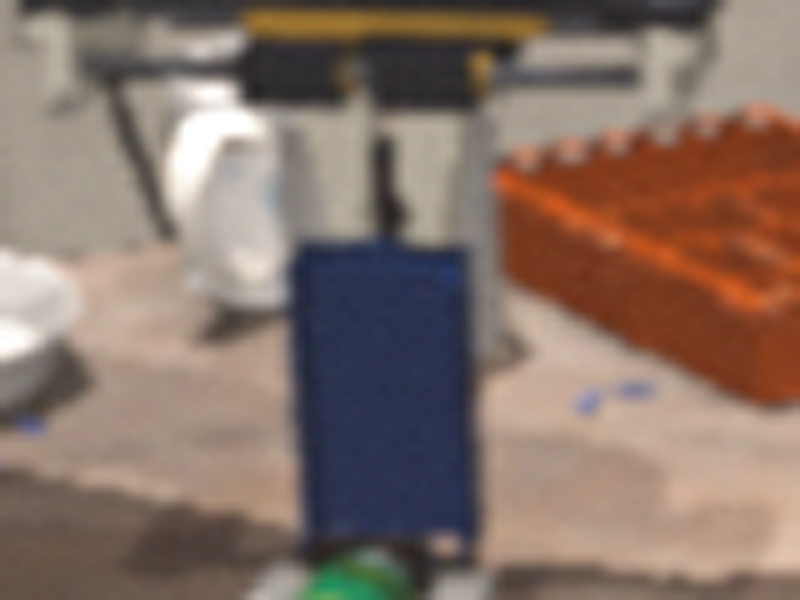

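The picture shows the blue hood standing in front of the fingers, near upright, so the fingers are behind it. I'm sweeping it down along the arc.

```bash

python3 -m handwheel '[[[0.16,0,-0.04,0,0,0,255],[0.325,0,-0.065,0,0,0,255],[0.48,0,-0.05,0,0,0,255],[0.644,0,-0.02,0,0,0,255],[0.644,0,-0.02,0,0,0,255]]]'
python3 -m handwheel '[[[0.15,0,0.05,0,0,0,255],[0.29,0,0.125,0,0,0,255],[0.42,0,0.22,0,0,0,255],[0.54,0,0.32,0,0,0,255],[0.54,0,0.32,0,0,0,255]]]'
python3 -m handwheel '[[[0.1,0,0.12,0,0,0,255],[0.19,0,0.255,0,0,0,255],[0.24,0,0.36,0,0,0,255],[0.28,0,0.45,0,0,0,255],[0.28,0,0.45,0,0,0,255]]]'
python3 -c "
from mon import *
p=arm.get_state()['eef_pos'];u=np.array([np.cos(PSI),np.sin(PSI)]);print((p[:2]-O)@u,p[2])"
```

```text
t: 20.65
eef_pos: [0.5814, 0.1174, 0.1132]
ee_rot: [-3.141, -0.0, -2.18]
force: [-0.3, -0.1, 0.8]
width: 0.0002
gripper_force: 0.0
t: 21.28
eef_pos: [0.5566, 0.0821, 0.0869]
ee_rot: [-3.142, -0.001, -2.18]
force: [-0.2, 0.0, -1.1]
width: 0.0006
gripper_force: 0.0
t: 21.9
eef_pos: [0.5444, 0.0643, 0.0511]
ee_rot: [-3.141, -0.001, -2.18]
force: [1.0, 0.5, -0.6]
width: 0.0005
gripper_force: 0.0
0.02057610869089578 0.0510613873929827
```

Now I press it shut to z ≈ 44 mm.

```bash

python3 -m handwheel '[[[0.01,0,0.04,0,0,0,255],[0.03,0,0.08,0,0,0,255],[0.03,0,0.08,0,0,0,255]]]'
python3 -m handwheel '[[[0,0,0.012,0,0,0,255],[0,0,0.02,0,0,0,255],[0,0,0.02,0,0,0,255]]]'
```

```text
t: 22.28
eef_pos: [0.5433, 0.0626, 0.0452]
ee_rot: [-3.141, 0.0, -2.18]
force: [1.3, -0.2, 1.2]
width: 0.0005
gripper_force: 0.0
t: 22.65
eef_pos: [0.5437, 0.0627, 0.0447]
ee_rot: [-3.14, 0.001, -2.179]
force: [-3.1, -0.6, 7.1]
width: 0.0002
gripper_force: 4.1
```

```bash

python3 -m handwheel '[[[0,0,0.01,0,0,0,255],[0,0,0.01,0,0,0,255]]]'
python3 -m handwheel '[[[0,0,-0.3,0,0,0,255],[0,0,-0.9,0,0,0,255],[0,0,-0.9,0,0,0,255]]]' >/dev/null
python3 -m handwheel '[[[0,0,-0.5,0,0,0,255],[0,0,-0.9,0,0,0,255],[0,0,-0.9,0,0,0,255],[0,0,-0.9,0,0,0,255]]]'
python3 - <<'E'
from h import *
w=cams.grab_frame("wrist");a=cams.grab_frame("scene")
cv2.imwrite("pics/c9.png",np.hstack([cv2.resize(w,(400,300)),cv2.resize(a[195:270,220:320],(400,300),interpolation=cv2.INTER_CUBIC)]))
E
```

```text
t: 22.9
eef_pos: [0.5437, 0.0626, 0.0445]
ee_rot: [-3.14, 0.001, -2.179]
force: [-5.1, -0.1, 15.6]
width: 0.0008
gripper_force: 7.4
t: 23.78
eef_pos: [0.5428, 0.0626, 0.1861]
ee_rot: [-3.141, 0.0, -2.18]
force: [-0.6, -0.2, 0.2]
width: 0.0004
gripper_force: 0.0
```

View pics/c9.png

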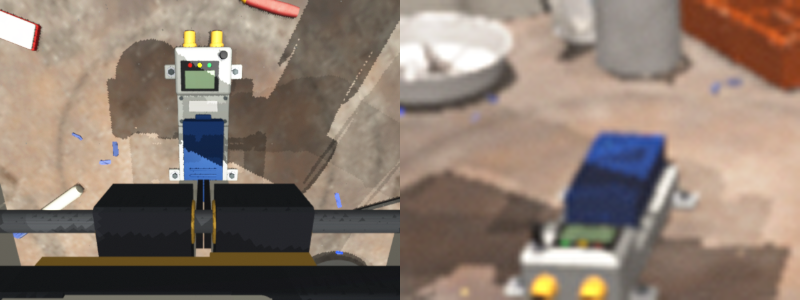

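The hood lies flat and shut over the bay (wrist crop 204,150), and the arm is clear of it. I'm handing the job in.

```bash
python3 -c "
from station import arm
print(arm.job_done())"
```

```text
the job is handed in; nothing more can be done
None
```

I seated the green D cell level in the bay, plus end behind the red wall, pressed the blue hood shut over it (hood top at 44.5 mm) and handed the job in at about 24 s; no verdict came back.

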